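Set the scanner test target to the red stop

TASK

Set the scanner's test target to the red stop: with the fingertips press down the yellow pad in the middle of the carriage, which frees its brake, and keep it pressed while you push the carriage along the rail until it rests against the red stop; then let go so that the pad springs up and the brake holds it there. Never force the carriage along with the brake on, and pick up nothing: the headsets and the other things on the bench stay where they are.

Things in the scene. Friction and masses are not known exactly. Their poses are not given: they have to be found in the camera images.
- test_rail: Scanner test rail, an aluminium rail fixed to the bench, 460 mm long; its flange is 60 mm wide, flat top 35 mm above the bench. Origin: middle of its underside. Its y axis runs along the rail, z up; yaw within about 0.3 rad. A white scanner on a round foot stands at its +y end, 140 mm high.
- carriage_mid (a point): Middle of the sliding carriage, 60 mm above the bench. It is 90 mm long (along the rail), 72 mm wide: two black cheeks 15 mm thick, up to 80 mm above the bench, with the yellow pad in the 60 mm gap between them, open to both sides. A white striped target plate, 4 mm thick, stands across the rail, 42 to 98 mm from its middle line on its +x side, up to 111 mm above the bench.
- pad_top (a point): Centre of the top face of the yellow release pad (46 mm across the rail, 56 mm along it), in the middle of the carriage; 60 mm above the bench when up. It moves with the carriage, and goes down when pressed.
- release_pad (a joint): How far the yellow pad is pressed down, in m: about 0 up (brake gripping), 0.006 fully down. A spring pushes it up: about 6 N to start it, 10 N fully down. The brake is off once it is down by 2 mm; 3 mm or more is a proper press. When let go it springs up and the brake grips again.
- carriage (a joint): Position of the carriage's middle along the rail's +y axis, in m, 0 at the rail's middle. With the brake on it resists some 15 N and must not be forced; with the brake off it slides with about 2 N.
- red_stop_top (a point): Top centre of the knob (18 mm diameter) on the red stop, 93.5 mm above the bench. The stop is a red block clamped on the rail, 20 mm long along it, body up to 80 mm above the bench, on either side of the carriage. When the carriage rests against it, their middles are 55 mm apart.
- blue_stop_top (a point): The same on the blue stop (same shape, blue), on the other side of the carriage: not the one wanted.
- red_headset: Bystander: a headset with red band and black ear cups lying flat, about 180 x 160 x 60 high (mm). Origin on its underside, z up as it lies; loose, to be left alone.
- black_headset: Bystander: a headset with black band and grey ear cups lying flat, about 180 x 160 x 60 high (mm). Origin on its underside, z up as it lies; loose, to be left alone.
- spare_scanner: Bystander: a white hand-held bar-code scanner lying on its side, about 150 x 105 x 40 high (mm). Origin on its underside, z up as it lies; loose, to be left alone.
- screw_jar: Bystander: a small jar with white cap, 52 diameter, 65 high (mm). Origin on its underside, z up as it lies; loose, to be left alone.
- screwdriver: Bystander: a screwdriver lying flat, about 200 long, under 35 high (mm). Origin on its underside, z up as it lies; loose, to be left alone.
- ear_ring: Bystander: a black rubber ear-cushion ring lying flat, 66 diameter, 14 high (mm). Origin on its underside, z up as it lies; loose, to be left alone.
- battery_pack: Bystander: a small blue battery pack lying flat, 35 x 60 x 20 high (mm). Origin on its underside, z up as it lies; loose, to be left alone.

How it is judged (in metres and radians):
On the way, in this order (a step that is already met when the one before it is completed fails the run):
1. the yellow pad is pressed down (2 mm or more) before the carriage has moved 15 mm (value of joint release_pad above 0.002 m and distance of carriage_mid from where it was at the start of the episode below 0.015 m), for 0.1 s.
2. with the pad pressed, the carriage is brought against the red stop (gap under 3 mm) (horizontal distance between carriage_mid and red_stop_top below 0.058 m and value of joint release_pad above 0.001 m), for 0.1 s.
At the end, for the whole second after the job is handed in: The carriage stands at rest against the red stop (gap under 3 mm: middles less than 58 mm apart), and the yellow pad has sprung up (less than 1 mm down), so that the brake holds (horizontal distance between carriage_mid and red_stop_top below 0.058 m and value of joint release_pad below 0.001 m and velocity of joint carriage between -0.005 and 0.005 m/s); the robot touches nothing.
It fails at once if the carriage is forced along the rail with the brake on (faster than 15 mm/s with the pad less than 0.5 mm down) (value of joint release_pad below 0.0005 m and (velocity of joint carriage above 0.015 m/s or velocity of joint carriage below -0.015 m/s)).
It fails at once if one of the loose things is lifted, carried or pushed more than 20 mm from its place (distance of any of red_headset, black_headset, spare_scanner, screw_jar, screwdriver, ear_ring, battery_pack from where it was at the start of the episode above 0.02 m).
It also fails if it takes over 32 s, if anything falls off the work surface, if the arm or the gripper's body presses on something with over 40 N, if the wrist force passes 120 N, or if a joint passes its speed limit or range.

ROBOT

A 6-joint arm with a two-finger parallel gripper is mounted at the origin on the work surface. World frame = base frame: x ahead of the robot, y to its left, z up, the work surface at z = 0. Lengths are in mm, angles in degrees, forces in N, time in s.
With the tool pointing down it reaches from about 350 to 850 mm from the base axis. Payload 8.1 kg.
Tool frame: the origin (TCP) lies midway between the tips of the shut fingers; the grasp point (between the pads) lies 19 mm behind it; z points along the fingers, y is the line along which they close (so a half turn about z gives the same grasp; the last joint's range is limited). The gripper opens to 85 mm and grips with 20 to 120 N. Pads are 22 mm wide; open, the fingers measure 114 mm over their backs; the gripper's body (76 mm by 85 mm) begins 54 mm behind the grasp point. The pads swing forward as they close: fully open they stand 13 mm farther back than shut.
Start: joints at [-69.179, 7.471, 85.268, -0, 87.261, -4.893], TCP at [260.351, -540.576, 231.292] pointing down, gripper open.
Joint ranges: [-169.43, 169.43], [-51.17, 129.36], [1.28, 143.12], [-76.62, 256.62], [0, 156.53], [-152.29, 152.29]. Speed limits (degrees/s): [136.94, 136.94, 159.86, 180, 180, 180].

INTERFACE

Orientations are given as [roll, pitch, yaw] about the fixed x, y, z axes, in that order (R = Rz(yaw) Ry(pitch) Rx(roll)).
In Python, from bench import r gives the robot as it stands.
- The arm moves only by the tool send_rows, never from a script. Its argument "increments" is a list of rows, each a list of 6 numbers: the shift along the tool's x, y, z in mm, then the turn, a rotation vector about the tool's x, y, z in rad. A call has 1 to 5 rows; each row shifts and turns the commanded pose from where the row before left it, along the tool's axes as they then stand; what a row does not reach is not made up. A row lasts 1/8 s, in which the tool goes at most 62.5 mm and 10.7 degrees, less where a joint would pass 70% of its speed; a pose out of reach is approached as far as the arm can. A call is refused whole if a number of a shift passes 62.5 or a number of a turn 0.188, either way. A call with a gripper value outside its range is refused whole. "grip" is the closure, from -1 (fully open) to 1 (shut), set as the call begins (left out, the last holds). The fingers move at their own pace and stop on an object; "grip_force" is the grip in N (left out, the last holds). Time passes only in rows, so rows that do not move let the fingers close. It gives the time, the measured TCP pose, the force, the opening and the grip force at its end, in the units of the state.
- r.sense(): the state, without advancing time (a new reading comes with each control period).
- r.snapshot(name): name is "side" or "top"; returns a dict with "img" (420x560x3 uint8, blue, green, red), "z_map" (420x560 float32, mm along the optical axis (not along the pixel's ray), 0 where there is no reading), "fx", "fy", "cx", "cy" (pixels), "D" ([k1, k2, p1, p2, k3] as OpenCV has them; the pictures are not rectified), "view" (4x4, takes a point from world to camera coordinates). Camera axes: x right, y down, z forward; pixel columns grow to the right and rows downward; lengths in mm; the calibration is good to about 2 mm. A picture is of the moment at which its call begins.
- r.hand_in(): hands the job in; it is judged then, once.
The state is a dict: "time": time; "joint_pos": joint angles; "qd": joint speeds; "joint_efforts": joint torques, N m; "tool_pos": TCP position; "tcp_rot": TCP orientation; "ft_force": force on the tool from outside, world axes, zero at the start; "wrist_torque": the same for the moment, N m; "finger_gap": finger opening in mm; "grip_force": force on a finger pad.
Only numpy, scipy, OpenCV 4.12 (cv2) and the standard library are available. Lean on these libraries where they do the work, as an engineer would, in place of code of your own. Each camera call takes 0.05 s, during which the arm holds its last target. There are 200 camera calls.

## Working session

There is one attempt and no reset: what is moved stays moved. The work goes in short steps, Python scripts to look and compute and a tool call to move; the robot and the scene stay as the last step left them, time stands still between calls to the robot, and variables do not carry over. Pictures are saved under pics/ and viewed, at most 10 in all, crops included, and the job is handed in when it is done.

Besides the shell and the picture viewer there is one more tool, called after ">>>" in YAML: its name, and indented under it one key for each argument. send_rows: Moves the arm, as the interface text tells. Its arguments: {"type":"object","properties":{"increments":{"type":"array"},"grip":{"type":"number"},"grip_force":{"type":"number"}},"required":["increments"]}

```bash
mkdir -p pics
cat > h.py <<'E'
import numpy as np, cv2
from bench import r
def world(s,u,v):
    z=s["z_map"][v,u].astype(float)
    K=np.array([[s["fx"],0,s["cx"]],[0,s["fy"],s["cy"]],[0,0,1.]])
    p=cv2.undistortPoints(np.stack([u,v],1).astype(float).reshape(-1,1,2),K,np.array(s["D"],float)).reshape(-1,2)
    c=np.column_stack([p*z[:,None],z]); V=np.array(s["view"])
    return ((c-V[:3,3])@V[:3,:3])[z>0], (z>0)
E
python3 - <<'E'
from h import *
print(r.sense())
for n in("top","side"):
    s=r.snapshot(n); cv2.imwrite(f"pics/{n}0.png",s["img"]); np.savez(f"pics/{n}0.npz",**s)
    print(n,np.array(s["view"]).round(2).tolist())
E
```

```text
{'time': 0.0, 'joint_pos': array([-6.91784504e+01,  7.51638478e+00,  8.53288806e+01,  3.26127994e-04,
        8.72604622e+01, -4.89317360e+00]), 'qd': array([-0.10123224, -0.08739363, -0.00043302, -0.06504044, -0.01701594,
       -0.04067538]), 'joint_efforts': array([-6.17263186e-05, -5.69409978e+01, -5.00550234e+01, -8.87477739e-06,
        1.52568519e-02, -2.17372428e-05]), 'tool_pos': array([ 260.1624415 , -540.06212373,  230.23493079]), 'tcp_rot': array([-1.79894686e+02, -9.34290937e-03,  2.57146987e+01]), 'ft_force': array([ 0.0240187 , -0.39002762, -0.49158212]), 'wrist_torque': array([-0.01755898, -0.00550107, -0.00429247]), 'grip_force': 0.0, 'finger_gap': 85.40485312010472}
top [[-0.05, -1.0, 0.0, 21.72], [-0.98, 0.05, -0.2, 583.98], [0.2, -0.01, -0.98, 1092.6], [0.0, 0.0, 0.0, 1.0]]
side [[1.0, -0.06, -0.01, -588.92], [-0.04, -0.54, -0.84, 97.24], [0.04, 0.84, -0.55, 1231.93], [0.0, 0.0, 0.0, 1.0]]
```

View pics/top0.png

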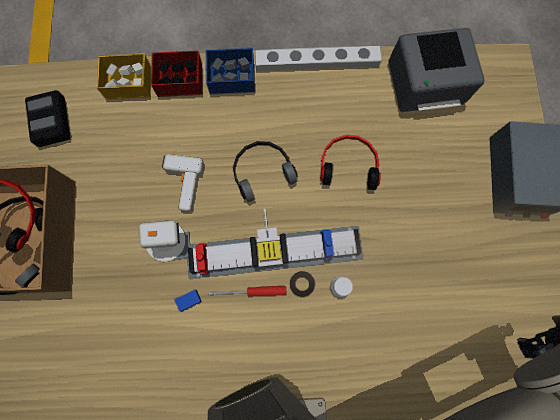

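View pics/side0.png

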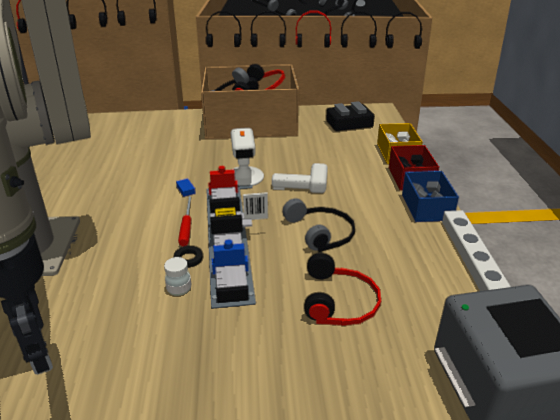

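Run:
```python
from h import *
for n in("top","side"):
    s=dict(np.load(f"pics/{n}0.npz")); hsv=cv2.cvtColor(s["img"],cv2.COLOR_BGR2HSV); H,S,V=cv2.split(hsv)
    for c,m in dict(yellow=(H>20)&(H<35)&(S>130)&(V>80),red=((H<8)|(H>172))&(S>140)&(V>60),blue=(H>100)&(H<125)&(S>130)&(V>50)).items():
        k,l,st,ce=cv2.connectedComponentsWithStats(m.astype(np.uint8))
        for i in range(1,k):
            if st[i,4]<40: continue
            v,u=np.nonzero(l==i); P,_=world(s,u,v)
            if len(P)==0: continue
            zt=np.percentile(P[:,2],98); T=P[P[:,2]>zt-4]
            print(n,c,st[i].tolist(),"med",np.median(P,0).round(1),"ztop",zt.round(1),"topmean",T.mean(0).round(1),"n",len(T))
```

```text
top yellow [29, 0, 25, 63, 1193] med [1704.8 1095.5 -746.4] ztop -734.1 topmean [1654.2 1062.  -684.6] n 87
top yellow [97, 53, 48, 36, 300] med [1006.5  387.    69.3] ztop 74.7 topmean [993.7 389.   72.3] n 98
top yellow [108, 67, 15, 15, 79] med [1011.4  434.     5.5] ztop 10.7 topmean [1010.3  436.1    9.1] n 24
top yellow [257, 240, 24, 21, 362] med [480.7  11.7  60.9] ztop 65.1 topmean [479.8  12.5  62.7] n 162
top red [151, 51, 48, 35, 296] med [995.1 228.5  67.7] ztop 74.6 topmean [979.1 250.9  72.5] n 81
top red [163, 65, 12, 14, 54] med [1012.4  275.7    5.5] ztop 10.9 topmean [1009.4  277.6   11.1] n 14
top red [320, 135, 59, 45, 282] med [ 759.3 -206.8   14.9] ztop 49.5 topmean [ 680.7 -138.3   48.6] n 16
top red [0, 179, 35, 70, 319] med [619.6 602.4 145.7] ztop 173.3 topmean [656.9 634.7 172. ] n 28
top red [196, 244, 12, 30, 231] med [465.1 182.1  79.8] ztop 95.2 topmean [469.1 182.5  93.7] n 39
top red [247, 286, 39, 11, 357] med [381.6  22.4  23.7] ztop 29.8 topmean [381.2  21.3  27.5] n 99
top blue [206, 48, 48, 35, 496] med [1006.9   96.1    8.6] ztop 73.6 topmean [
[... 879 characters left out ...]
48, 45, 609] med [987.5 307.7  59.2] ztop 70.2 topmean [983.7 243.6  68.5] n 144
side red [209, 166, 29, 29, 489] med [468.  175.6  62.1] ztop 91.7 topmean [467.8 180.6  91.8] n 23
side red [178, 215, 13, 32, 297] med [381.    4.9  23.4] ztop 28.7 topmean [380.3  19.3  26.4] n 105
side red [309, 268, 72, 58, 1023] med [ 718.4 -284.9   12.5] ztop 46.5 topmean [ 657.1 -285.5   46.1] n 52
side blue [405, 171, 53, 51, 1309] med [986.3  38.3  47.9] ztop 69.5 topmean [985.5  97.9  67.8] n 211
side blue [177, 179, 18, 17, 214] med [365.5 215.7  18.1] ztop 21.2 topmean [364.7 225.2  19.3] n 132
side blue [212, 240, 36, 34, 743] med [ 488.7 -141.9   62.5] ztop 93.7 topmean [ 488.8 -137.4   93.3] n 35
```

Top view: rail from (190,260) to (360,240), red stop at (201,258), pad at (269,250), blue stop at (327,243). The side view agrees. The red knob is at about (468.5, 182) and the blue at (489.3, -136), both near z 93. The pad is at (480, 12, 60), on the line between them to within 1 mm. Rail yaw is about 3.7°, so the carriage has about 115 mm to travel toward +y.

I'll shut the gripper and align it with the rail first.

>>> send_rows:
  increments:
    - [0, 0, 0, 0, 0, 0.128]
    - [0, 0, 0, 0, 0, 0.128]
    - [0, 0, 0, 0, 0, 0.128]
    - [0, 0, 0, 0, 0, 0]
  grip: 1

```text
time: 0.6
tool_pos: [260.3, -540.3, 230.8]
tcp_rot: [-179.9, 0.0, 3.8]
ft_force: [-0.6, -0.2, -0.4]
finger_gap: 12.2
grip_force: 0.0
```

Run:
```python
from h import *
s=dict(np.load("pics/top0.npz"))
v,u=np.mgrid[205:285,120:380]; P,_=world(s,u.ravel(),v.ravel())
a=np.deg2rad(3.74); ey=np.array([-np.sin(a),np.cos(a)]); ex=np.array([np.cos(a),np.sin(a)])
Q=P[:,:2]-[480,12]; A=Q@ey; B=Q@ex
t=(P[:,2]>100)&(P[:,2]<170); print("over100: along",A[t&(A>60)].min(),"across",B[t&(A>60)].min(),B[t&(A>60)].max())
c=(abs(A)<60)&(abs(B)<20)&(P[:,2]>74); print("cheeks",np.percentile(A[c&(A>0)],[2,50,98]),np.percentile(A[c&(A<0)],[2,50,98]))
z=r.sense(); T=z["tool_pos"]; print(T,z["tcp_rot"],z["finger_gap"])
d=np.array([480,12])-T[:2]; print("to pad centre: tool x",d@ex,"tool y",-d@ey)
```

```text
over100: along 211.92037219728846 across 31.912763628769486 93.15258787049035
cheeks [30.41632473 37.3268449  44.6192675 ] [-44.37243983 -37.36363345 -30.43440236]
[ 260.25703603 -540.31236135  230.76908895] [-1.79947751e+02  1.32753287e-02  3.75540250e+00] 12.15873335034452
to pad centre: tool x 255.30174834313664 tool y -536.8025074550771
```

Cheek inner faces lie at ±30 mm and outer faces at ±45 mm about the pad centre, so its position is confirmed. The scanner starts 212 mm along, which is clear.

>>> send_rows:
  increments:
    - [21, -44, 0, 0, 0, 0]
    - [21, -44, 0, 0, 0, 0]
    - [21, -44, 0, 0, 0, 0]
    - [21, -44, 0, 0, 0, 0]
    - [21, -44, 0, 0, 0, 0]

```text
time: 1.23
tool_pos: [351.2, -312.7, 231.2]
tcp_rot: [-180.0, -0.0, 3.9]
ft_force: [1.0, 0.7, 1.1]
finger_gap: -0.2
grip_force: 0.0
```

>>> send_rows:
  increments:
    - [21, -44, 0, 0, 0, 0]
    - [21, -44, 0, 0, 0, 0]
    - [21, -44, 0, 0, 0, 0]
    - [21, -44, 0, 0, 0, 0]
    - [21, -44, 0, 0, 0, 0]

```text
time: 1.85
tool_pos: [441.7, -86.3, 231.3]
tcp_rot: [180.0, -0.0, 3.9]
ft_force: [0.2, -0.4, 0.2]
finger_gap: -0.2
grip_force: 0.0
```

>>> send_rows:
  increments:
    - [22, -48, 0, 0, 0, 0]
    - [23, -49, 30, 0, 0, 0]
    - [0, 0, 30, 0, 0, 0]
    - [0, 0, 30, 0, 0, 0]
    - [0, 0, 0, 0, 0, 0]

```text
time: 2.48
tool_pos: [477.8, 12.2, 138.6]
tcp_rot: [-180.0, 0.3, 3.9]
ft_force: [-0.8, 0.1, 0.9]
finger_gap: -0.3
grip_force: 0.0
```

```bash
cat > st.py <<'E'
from h import *
a=np.deg2rad(3.74); ey=np.array([-np.sin(a),np.cos(a)]); ex=np.array([np.cos(a),np.sin(a)])
z=r.sense(); T=z["tool_pos"]; print(T.round(1),z["tcp_rot"].round(2),z["ft_force"].round(1),z["finger_gap"].round(1),z["time"])
d=np.array([480,12])-T[:2]; print("to start pad centre: tool x",d@ex,"tool y",-d@ey)
E
python3 st.py
```

```text
Traceback (most recent call last):
  File "st.py", line 3, in <module>
    z=r.sense(); T=z["tool_pos"]; print(T.round(1),z["tcp_rot"].round(2),z["ft_force"].round(1),z["finger_gap"].round(1),z["time"])
                                                                                                ^^^^^^^^^^^^^^^^^^^^^
AttributeError: 'float' object has no attribute 'round'
```

>>> send_rows:
  increments:
    - [2, 0, 30, 0, 0, 0]
    - [0, 0, 25, 0, 0, 0]
    - [0, 0, 10, 0, 0, 0]
    - [0, 0, 5, 0, 0, 0]
    - [0, 0, 0, 0, 0, 0]

```text
time: 3.1
tool_pos: [482.6, 11.8, 72.2]
tcp_rot: [180.0, -0.1, 3.7]
ft_force: [0.4, -0.2, -0.2]
finger_gap: -0.2
grip_force: 0.0
```

```bash
sed -i 's/z\["finger_gap"\].round(1)/z["finger_gap"]/' st.py; python3 st.py
python3 - <<'E'
from h import *
s=r.snapshot("side"); cv2.imwrite("pics/s1.png",cv2.resize(s["img"][130:320,130:330],None,fx=3,fy=3))
E
```

```text
[482.6  11.8  72.2] [ 1.7999e+02 -6.0000e-02  3.7200e+00] [ 0.4 -0.2 -0.2] -0.1641425953813369 3.1
to start pad centre: tool x -2.596265155023319 tool y -0.3536438108126383
```

View pics/s1.png

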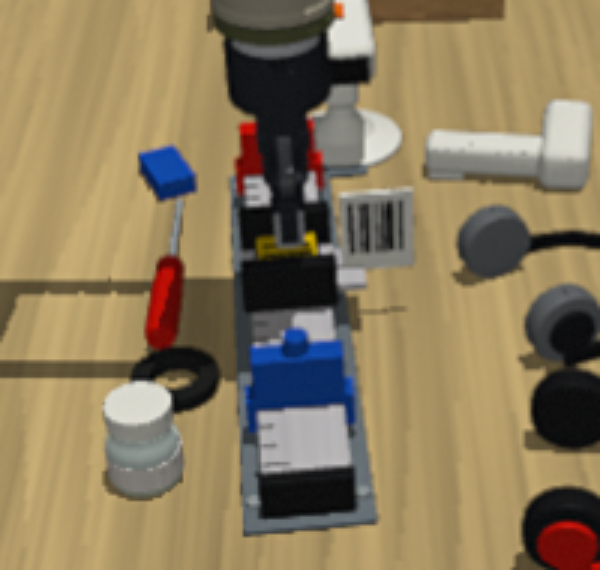

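The crop shows the fingertips at (288,240), centred over the yellow pad between the cheeks. Now I'll press down.

>>> send_rows:
  increments:
    - [-2, 0, 6, 0, 0, 0]
    - [0, 0, 4, 0, 0, 0]
    - [0, 0, 3, 0, 0, 0]
    - [0, 0, 2, 0, 0, 0]
    - [0, 0, 0, 0, 0, 0]

```text
time: 3.78
tool_pos: [480.0, 11.8, 56.6]
tcp_rot: [-180.0, 0.0, 3.7]
ft_force: [-3.8, 0.1, 6.4]
finger_gap: -0.2
grip_force: 3.6
```

>>> send_rows:
  increments:
    - [0, 0, 2, 0, 0, 0]
    - [0, 0, 1, 0, 0, 0]
    - [0, 0, 1, 0, 0, 0]
    - [0, 0, 0, 0, 0, 0]

```text
time: 4.28
tool_pos: [480.2, 11.8, 53.9]
tcp_rot: [180.0, 0.0, 3.7]
ft_force: [-9.8, 0.5, 18.6]
finger_gap: -0.1
grip_force: 9.3
```

Fully down at 18.6 N. Sliding slowly toward the red stop (-tool y).

>>> send_rows:
  increments:
    - [0, -2, 0, 0, 0, 0]
    - [0, -4, 0, 0, 0, 0]
    - [0, -5, 0, 0, 0, 0]
    - [0, -5, 0, 0, 0, 0]
    - [0, -5, 0, 0, 0, 0]

```text
time: 4.9
tool_pos: [478.8, 32.4, 53.8]
tcp_rot: [179.9, 0.0, 3.7]
ft_force: [-9.3, -2.4, 18.9]
finger_gap: 0.1
grip_force: 9.2
```

```bash
python3 st.py
python3 - <<'E'
from h import *
s=r.snapshot("side"); cv2.imwrite("pics/s2.png",cv2.resize(s["img"][130:320,130:330],None,fx=3,fy=3))
E
```

```text
[478.8  32.4  53.8] [1.7994e+02 2.0000e-02 3.7200e+00] [-9.3 -2.4 18.9] 0.10352997746643545 4.9
to start pad centre: tool x -0.1495925547969008 tool y 20.416732468926043
```

View pics/s2.png

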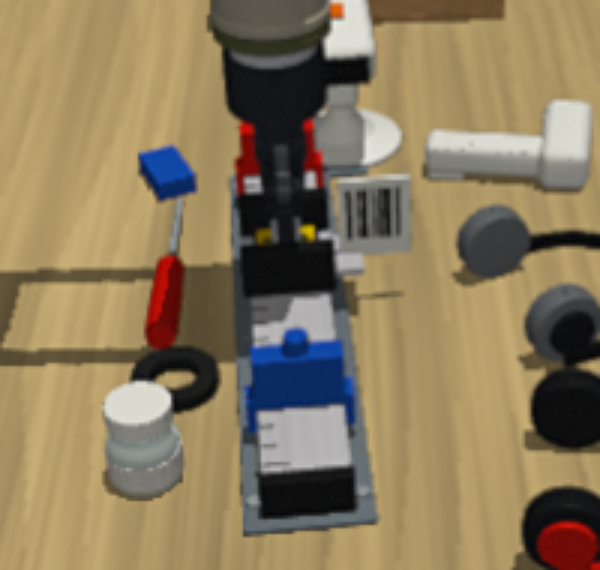

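The carriage follows the pressed fingers: its black front cheek moved from (290,282) to (288,268), and the plate moved with it. Drag is about 2.4 N, so I'll continue.

>>> send_rows:
  increments:
    - [0, -8, 0, 0, 0, 0]
    - [0, -8, 0, 0, 0, 0]
    - [0, -8, 0, 0, 0, 0]
    - [0, -8, 0, 0, 0, 0]
    - [0, -8, 0, 0, 0, 0]

```text
time: 5.58
tool_pos: [476.1, 72.5, 53.8]
tcp_rot: [180.0, 0.0, 3.7]
ft_force: [-9.6, -3.7, 18.7]
finger_gap: -0.0
grip_force: 9.5
```

>>> send_rows:
  increments:
    - [0, -8, 0, 0, 0, 0]
    - [0, -8, 0, 0, 0, 0]
    - [0, -8, 0, 0, 0, 0]
    - [0, -6, 0, 0, 0, 0]
    - [0, -5, 0, 0, 0, 0]

```text
time: 6.2
tool_pos: [473.8, 107.6, 53.8]
tcp_rot: [180.0, 0.0, 3.7]
ft_force: [-10.4, -2.6, 19.6]
finger_gap: 0.3
grip_force: 9.7
```

>>> send_rows:
  increments:
    - [0, -4, 0, 0, 0, 0]
    - [0, -4, 0, 0, 0, 0]
    - [0, -3, 0, 0, 0, 0]
    - [0, -3, 0, 0, 0, 0]
    - [0, -2, 0, 0, 0, 0]

```text
time: 6.82
tool_pos: [472.8, 123.6, 53.9]
tcp_rot: [180.0, 0.0, 3.7]
ft_force: [-9.8, -2.4, 20.1]
finger_gap: 0.1
grip_force: 9.7
```

>>> send_rows:
  increments:
    - [0, -2, 0, 0, 0, 0]
    - [0, -1, 0, 0, 0, 0]
    - [0, -1, 0, 0, 0, 0]
    - [0, -1, 0, 0, 0, 0]
    - [0, 0, 0, 0, 0, 0]

```text
time: 7.45
tool_pos: [472.5, 127.5, 53.8]
tcp_rot: [179.9, 0.0, 3.7]
ft_force: [-10.0, -7.6, 20.2]
finger_gap: 0.3
grip_force: 10.1
```

>>> send_rows:
  increments:
    - [0, -1, 0, 0, 0, 0]
    - [0, -1, 0, 0, 0, 0]
    - [0, 0, 0, 0, 0, 0]

```text
time: 7.82
tool_pos: [473.3, 129.0, 53.9]
tcp_rot: [179.8, -0.1, 3.7]
ft_force: [-5.2, -10.1, 14.7]
finger_gap: 0.3
grip_force: 7.7
```

```bash
python3 st.py
cat > gap.py <<'E'
from h import *
a=np.deg2rad(3.74); ey=np.array([-np.sin(a),np.cos(a)]); ex=np.array([np.cos(a),np.sin(a)])
for n in("top","side"):
    s=r.snapshot(n); v,u=np.mgrid[0:420,0:560]; u=u.ravel();v=v.ravel(); P,ok=world(s,u,v); I=s["img"][v,u][ok].astype(int)
    Q=P[:,:2]-[480,12]; A=Q@ey; B=Q@ex
    red=(I[:,2]>2*I[:,1])&(I[:,2]>60); w=(P[:,2]>74)&(P[:,2]<84)&(abs(B)<30)&(A<190)&(A>50)
    print(n,"red body",np.percentile(A[w&red],[3,50,97]) if (w&red).any() else None)
    d=w&(I.max(1)<60); print(" black",np.histogram(A[d],np.arange(60,190,5)))
    k=(P[:,2]>88)&(P[:,2]<98)&red&(abs(B)<30)&(A<200)&(A>100); print(" knob",P[k].mean(0))
    cv2.imwrite(f"pics/g_{n}.png",cv2.resize(s["img"][200:300,140:300] if n=="top" else s["img"][130:320,130:330],None,fx=3,fy=3))
E
python3 gap.py
```

```text
[473.3 129.   53.9] [ 1.7984e+02 -7.0000e-02  3.7100e+00] [ -5.2 -10.1  14.7] 0.25128313894767057 7.825
to start pad centre: tool x -0.953476384637086 tool y 117.23594722133016
top red body [163.19989249 172.78191396 179.80028697]
 black (array([0, 0, 0, 0, 0, 0, 0, 0, 0, 0, 0, 0, 0, 0, 0, 0, 0, 4, 5, 6, 4, 0,
       0, 0, 0]), array([ 60,  65,  70,  75,  80,  85,  90,  95, 100, 105, 110, 115, 120,
       125, 130, 135, 140, 145, 150, 155, 160, 165, 170, 175, 180, 185]))
 knob [nan nan nan]
side red body [157.98417403 169.50599014 181.21052115]
 black (array([ 0,  5, 48, 33, 19,  5,  1,  1,  9, 12,  2,  0,  0,  0,  0,  0,  8,
       21, 18,  7,  1,  1,  0,  0,  0]), array([ 60,  65,  70,  75,  80,  85,  90,  95, 100, 105, 110, 115, 120,
       125, 130, 135, 140, 145, 150, 155, 160, 165, 170, 175, 180, 185]))
 knob [nan nan nan]gap.py:9: RuntimeWarning: Mean of empty slice.
  k=(P[:,2]>88)&(P[:,2]<98)&red&(abs(B)<30)&(A<200)&(A>100); print(" knob",P[k].mean(0))
  ret = um.true_divide(
```

View pics/g_side.png

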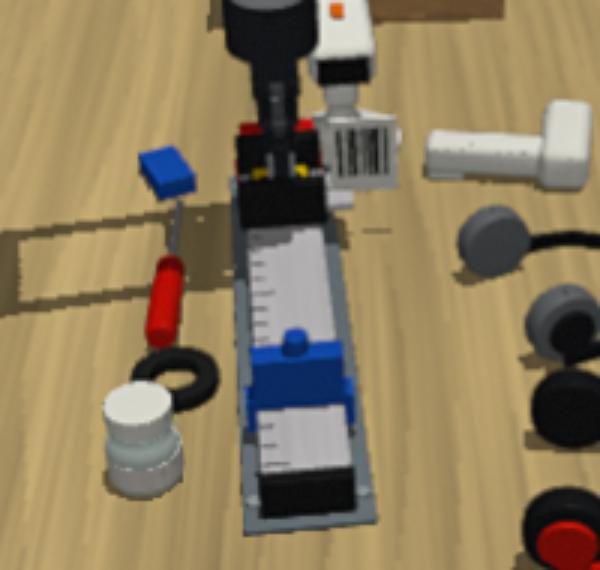

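The carriage's black cheek edge reaches about 161 mm and the red body starts at about 161 mm. The crop shows them touching at (280,130), and lateral force has risen to 10 N, so it is against the stop. Now I'll lift straight off.

>>> send_rows:
  increments:
    - [0, 0, -3, 0, 0, 0]
    - [0, 0, -4, 0, 0, 0]
    - [0, 0, -6, 0, 0, 0]
    - [0, 0, -15, 0, 0, 0]
    - [0, 0, -25, 0, 0, 0]

```text
time: 8.55
tool_pos: [471.4, 130.6, 105.4]
tcp_rot: [180.0, 0.1, 3.7]
ft_force: [0.2, 1.0, 0.4]
finger_gap: 0.2
grip_force: 0.0
```

>>> send_rows:
  increments:
    - [0, 0, -40, 0, 0, 0]
    - [0, 40, -40, 0, 0, 0]
    - [0, 45, 0, 0, 0, 0]
    - [0, 45, 0, 0, 0, 0]
    - [0, 45, 0, 0, 0, 0]

```text
time: 9.18
tool_pos: [483.8, -45.3, 186.4]
tcp_rot: [180.0, -0.1, 3.7]
ft_force: [-0.0, 0.2, 0.3]
finger_gap: 0.2
grip_force: 0.0
```

>>> send_rows:
  increments:
    - [0, 45, 0, 0, 0, 0]
    - [0, 45, 0, 0, 0, 0]
    - [0, 0, 0, 0, 0, 0]
    - [0, 0, 0, 0, 0, 0]

```text
time: 9.68
tool_pos: [489.4, -133.5, 185.6]
tcp_rot: [-180.0, -0.0, 3.7]
ft_force: [-0.4, 0.4, 0.4]
finger_gap: -0.2
grip_force: 0.0
```

```bash
python3 st.py|head -1; python3 gap.py
python3 - <<'E'
from h import *
a=np.deg2rad(3.74); ey=np.array([-np.sin(a),np.cos(a)])
for n in("top","side"):
    s=r.snapshot(n); H,S,V=cv2.split(cv2.cvtColor(s["img"],cv2.COLOR_BGR2HSV))
    v,u=np.nonzero((H>20)&(H<35)&(S>130)&(V>80)); P,_=world(s,u,v); k=(abs(P[:,0]-475)<40)&(abs(P[:,1]-127)<50)
    m=P[k].mean(0); print(n,"pad",m,"along",(m[:2]-[480,12])@ey)
E
```

```text
[ 489.4 -133.5  185.6] [-1.7997e+02 -1.0000e-02  3.6800e+00] [-0.4  0.4  0.4] -0.19019044564471724 9.675
top red body [161.66610644 170.25940083 179.88005873]
 black (array([ 0,  0, 41, 50, 45,  6,  0,  0,  0,  0,  0,  0,  0,  0,  0,  0,  0,
       42, 50, 46, 13,  1,  0,  0,  0]), array([ 60,  65,  70,  75,  80,  85,  90,  95, 100, 105, 110, 115, 120,
       125, 130, 135, 140, 145, 150, 155, 160, 165, 170, 175, 180, 185]))
 knob [469.1460446  182.61872702  93.36985286]
side red body [160.9496752  170.17644168 179.85047857]
 black (array([ 0,  1, 18, 18, 10,  4,  0,  0,  0,  0,  0,  0,  0,  0,  0,  0,  3,
        8,  7,  5,  0,  0,  0,  0,  0]), array([ 60,  65,  70,  75,  80,  85,  90,  95, 100, 105, 110, 115, 120,
       125, 130, 135, 140, 145, 150, 155, 160, 165, 170, 175, 180, 185]))
 knob [nan nan nan]
top pad [473.4165876  127.83059879  60.17053805] along 116.01334623742544
side pad [453.19414088 144.18936838  58.72550109] along 133.6563662765955gap.py:9: RuntimeWarning: Mean of empty slice.
  k=(P[:,2]>88)&(P[:,2]<98)&red&(abs(B)<30)&(A<200)&(A>100); print(" knob",P[k].mean(0))
  ret = um.true_divide(
```

View pics/g_top.png

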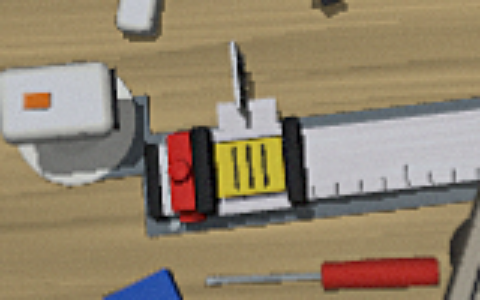

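The top crop shows the carriage cheek (202,170) flush against the red stop (183,170). The pad is back up at z 60.2, and the middles are about 55 mm apart.

```bash
python3 -c "
from bench import r
print(r.hand_in())"
```

```text
the job is handed in; nothing more can be done
None
```

The carriage rests against the red stop (middles about 55 mm apart by camera), the pad has sprung back up, the arm is clear of everything, and the job was handed in at about 10 s; no verdict came back.

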